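# Sort the sanding blocks by feel and snap the box shut

### The arm

A 6-joint arm with a two-finger parallel gripper is mounted at the origin on the work surface. World frame = base frame: x ahead of the robot, y to its left, z up, the work surface at z = 0. Lengths are in m, angles in rad, forces in N, time in s.
With the tool pointing down it reaches from about 0.35 to 0.975 m from the base axis. Payload 4.9 kg.
Tool frame: the origin (TCP) lies on the mounting face of the last link; the fingertips stand 173 mm ahead of it and the grasp point (between the pads) lies 155 mm ahead of it (tcp_to_grasp is the distance from the TCP to the grasp point, in m); z points along the fingers, y is the line along which they close (so a half turn about z gives the same grasp; the last joint's range is limited). The gripper opens to 85 mm and grips with 20 to 120 N. Pads are 22 mm wide; open, the fingers measure 114 mm over their backs; the gripper's body (76 mm by 85 mm) begins 54 mm behind the grasp point. The pads swing forward as they close: fully open they stand 13 mm farther back than shut.
Start: joints at [1.033, 0.053, 1.613, -0, 1.476, -0.119], TCP at [0.254, 0.571, 0.405] pointing down, gripper open.
Joint ranges: [-3.01, 3.01], [-1.01, 2.22], [0.06, 2.58], [-1.02, 4.17], [0.09, 2.62], [-3.14, 3.14]. Speed limits (rad/s): [2.57, 2.57, 3.14, 3.14, 3.14, 3.14].

### API

Orientations are given as a rotation vector (axis times angle).
In Python, from station import get_obs, get_image, calibration, finish_job, tcp_to_grasp gives the robot as it stands. The module is installed in compiled form; this text tells all that it offers.
- The arm moves only by the tool arm_command, never from a script. Its argument "plan" is a list that holds one entry, the list of rows, each a list of 6 numbers: the shift along the tool's x, y, z in cm, then the turn, a rotation vector about the tool's x, y, z in rad. A call has 1 to 12 rows; each row is the pose to reach, as a shift and turn from the pose commanded when the call began, along the tool's axes at that moment; what a row does not reach only later rows make up. A row lasts 1/12 s, in which the tool goes at most 41.7 mm and 7.16 degrees, less where a joint would pass 70% of its speed; a pose out of reach is approached as far as the arm can. A call with a gripper value outside its range is refused whole. "gripper" is the closure, from -1 (fully open) to 1 (shut), set as the call begins (left out, the last holds). The fingers move at their own pace and stop on an object; "force" is the grip in N (left out, the last holds). Time passes only in rows, so rows that repeat a pose let the fingers close. It gives the time, the measured TCP pose, the force, the opening and the grip force at its end, in the units of the state.
- get_obs(): the state, without advancing time (a new reading comes with each control period).
- get_image(name): name is "scene" or "top"; returns (picture, depth): 400x640x3 uint8, blue, green, red; 400x640 float32, m along the optical axis (not along the pixel's ray), 0 where there is no reading.
- calibration(name): a dict with "fx", "fy", "cx", "cy" (pixels), "dist" ([k1, k2, p1, p2, k3] as OpenCV has them; the pictures are not rectified), "pose" (4x4, takes a point from camera to world coordinates). Camera axes: x right, y up, looking along -z (the intrinsics and any distortion apply to the point x, -y, -z); pixel columns grow to the right and rows downward; lengths in m; the calibration is good to about 2 mm. A picture is of the moment at which its call begins. calibration takes no time and is no camera call.
- finish_job(): hands the job in; it is judged then, once.
The state is a dict: "t": time; "q": joint angles; "dq": joint speeds; "effort": joint torques, N m; "tool_pos": TCP position; "tool_rot": TCP orientation; "contact_force": force on the tool from outside, world axes, zero at the start; "wrist_torque": the same for the moment, N m; "opening": finger opening in m; "grip_force": force on a finger pad.
Only numpy, scipy, OpenCV 4.12 (cv2) and the standard library are available. Lean on these libraries where they do the work, as an engineer would, in place of code of your own. Each camera call takes 0.05 s, during which the arm holds its last target. There are 200 camera calls.

### The job

The sanding blocks on the bench look alike, but some are still gritty and the others are worn smooth: drag each one over the bench to feel which it is, put every gritty one in the white box and every worn one in the blue basket. When all the gritty ones are in, swing the box's lid shut and press the middle of its free edge down until the tab snaps in behind the rim. Leave the other things on the bench where they stand.

Things in the scene. Friction and masses are not known exactly. Their poses are not given: they have to be found in the camera images.
- block1: sanding block, cork with a dark abrasive sheet under it: 80 long (own x), 36 wide (own y), 34 high, about 140 g; origin at the centre of its underside, own z up. Starts sole down, long side roughly along world y. Dragged sole down over the bench a gritty one resists with 0.6 to 0.9 times the pressing force (weight included), a worn one 0.15 to 0.25 times; looks do not tell. May be absent (None)
- block2: another such sanding block, same size, frame and looks as block1; gritty or worn, not known beforehand; may be absent. Only the lowest 4 mm of a block is the sheet; the cork above grips normally
- block3: another such sanding block, same size, frame and looks as block1; gritty or worn, not known beforehand; may be absent. Only the lowest 4 mm of a block is the sheet; the cork above grips normally
- block4: another such sanding block, same size, frame and looks as block1; gritty or worn, not known beforehand; may be absent. Only the lowest 4 mm of a block is the sheet; the cork above grips normally
- block5: another such sanding block, same size, frame and looks as block1; gritty or worn, not known beforehand; may be absent. Only the lowest 4 mm of a block is the sheet; the cork above grips normally
- block6: another such sanding block, same size, frame and looks as block1; gritty or worn, not known beforehand; may be absent. Only the lowest 4 mm of a block is the sheet; the cork above grips normally
- box: white open storage box fixed to the bench, right of the blocks: outside 235 (own x) by 145 (own y) by 70 high, walls and floor 5 thick; origin at the centre of its underside, z up. Its teal lid is hinged along the top of its -y wall (the wall away from the blocks) and starts standing open beyond it
- lid (a joint): hinge angle of the box's lid: 0 = flat shut, tab snapped behind the rim; about 1.57 = upright; stop at 2.0. Stiff hinge: it stays where it is left (1 to 2 N at the free edge moves it). The tab's bead meets a springy bead outside the box's rim at about 0.09 rad and snaps past it at about 0.05 when the middle of the free edge is pressed down with some 5 to 12 N
- lid_hinge (a point): centre of the lid's hinge line, which runs along the box's own x, 70.5 above the box's underside and 72.5 from its middle towards its own -y
- lid_edge (a point): middle of the lid's free edge, on its outer (upper when shut) face; 145 from the hinge. The lid is a plate 235 by 145 by 6; past this point a flange 70 wide goes 16 further and carries the tab, which hangs 18 below the plate's inner face
- basket: blue open basket fixed to the bench, left of the blocks: outside 235 (own x) by 145 (own y) by 55 high, walls and floor 5 thick; origin at the centre of its underside, z up
- gluepot: bystander: white jar, 72 across, 70 high; origin at centre of its underside
- tape: bystander: roll of tan paper tape lying flat, 90 across, 24 high; origin at centre of its underside
- gluestick: bystander: small yellow glue stick standing near the front of the blocks, 28 across, 55 high; origin at centre of its underside
- cutter: bystander: yellow utility knife lying flat, 150 by 22 by 14; origin at centre of its underside
- scissors: bystander: scissors with orange handles lying flat, about 160 by 80 by 12; origin near the pivot, at the underside

How it is judged:
By the outcome, as a careful person would: the job done as asked, in the order asked, and still so for the second after the job is handed in, with the robot touching nothing.
Of block1, block2, block3, block4, block5, block6 only 4 to 6 are there at a start; the rules pass over those that are not, and their reading is None.
At some moment in a run one of block1, block2, block3, block4, block5, block6 may be knocked a few centimetres aside while the robot is not near it.
Once in a run the grip may slacken for a moment while it holds something.
It also fails if it takes over 210 s, if anything falls off the work surface, if the arm or the gripper's body presses on something with over 40 N, if the wrist force passes 120 N, or if a joint passes its speed limit or range.

## Working session

There is one attempt and no reset: what is moved stays moved. The work goes in short steps, Python scripts to look and compute and a tool call to move; the robot and the scene stay as the last step left them, time stands still between calls to the robot, and variables do not carry over. Pictures are saved under pics/ and viewed, at most 14 in all, crops included, and the job is handed in when it is done.

Besides the shell and the picture viewer there is one more tool, called after "Request:" in YAML: its name, and indented under it one key for each argument. arm_command: Moves the arm, as the interface text tells. Its arguments: {"type":"object","properties":{"plan":{"type":"array"},"gripper":{"type":"number"},"force":{"type":"number"}},"required":["plan"]}

```bash
mkdir -p pics; cat > h.py <<'E'
import numpy as np, cv2
from scipy.spatial.transform import Rotation as R
from station import *
def cloud(name):
    im,d=get_image(name); c=calibration(name)
    K=np.array([[c['fx'],0,c['cx']],[0,c['fy'],c['cy']],[0,0,1]])
    v,u=np.mgrid[0:400,0:640]
    p=cv2.undistortPoints(np.stack([u,v],-1).reshape(-1,1,2).astype(np.float64),K,np.array(c['dist'],float)).reshape(400,640,2)
    P=np.stack([p[...,0]*d,-p[...,1]*d,-d,np.ones_like(d)],-1)@np.array(c['pose']).T
    P[d==0]=np.nan
    return im,P[...,:3]
E
python3 - <<'E'
from h import *
o=get_obs();print(o)
for n in('top','scene'):
    im,P=cloud(n);cv2.imwrite(f'pics/{n}0.png',im);np.save(f'{n}0.npy',P)
    print(n,calibration(n)['pose'])
E
```

```text
{'t': 0.0, 'q': array([ 1.03299615e+00,  5.33517338e-02,  1.61432338e+00, -2.14297133e-06,
        1.47598068e+00, -1.18986637e-01]), 'dq': array([ 0.00154547,  0.00088237, -0.00092195,  0.00098209, -0.00046526,
        0.00015399]), 'effort': array([-5.69177719e-04, -3.93696892e+01, -3.70165873e+01, -2.01652301e-04,
        7.22744400e-03,  6.05539459e-07]), 'tool_pos': array([0.25402328, 0.57074807, 0.40344827]), 'tool_rot': array([-6.52934697e-01, -3.07231240e+00,  3.06802228e-03]), 'contact_force': array([-0.19164572,  0.06296348, -0.04994191]), 'wrist_torque': array([ 0.02551275,  0.02652728, -0.00405255]), 'grip_force': 0.0, 'opening': 0.0851518986389457}
top [[-6.80202178e-03  9.79889283e-01 -1.99425988e-01  3.92873586e-01]
 [-9.99976499e-01 -6.49448265e-03  2.19624322e-03  2.64218273e-02]
 [ 8.56906577e-04  1.99436241e-01  9.79910430e-01  1.03797171e+00]
 [ 0.00000000e+00  0.00000000e+00  0.00000000e+00  1.00000000e+00]]
scene [[-0.86075391 -0.38327767  0.33496408  0.91986511]
 [ 0.50870679 -0.67085122  0.5396073   0.55146489]
 [ 0.01789163  0.63486759  0.77241377  0.83305951]
 [ 0.          0.          0.          1.        ]]
```

View pics/top0.png

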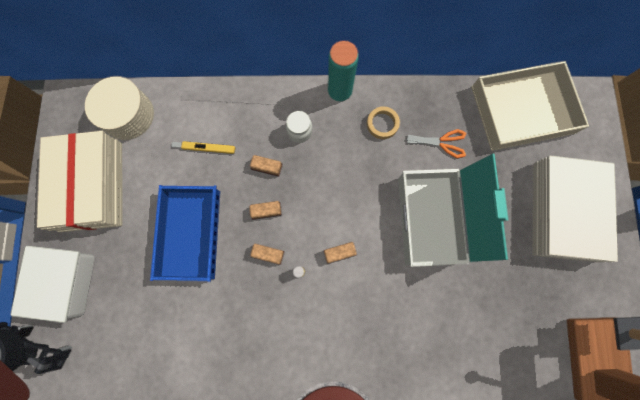

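View pics/scene0.png

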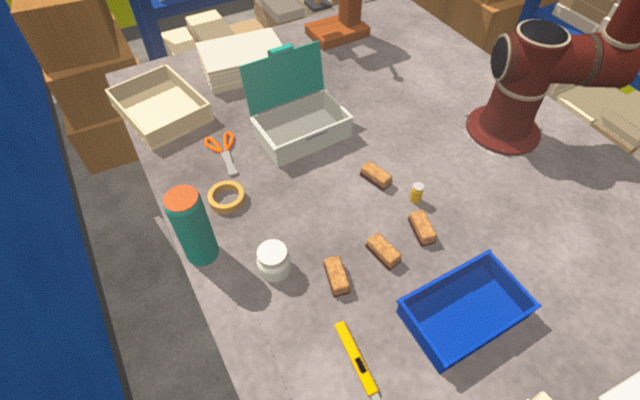

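Top view: four blocks at px (266,166), (265,210), (267,255), (340,253). The glue stick is at (298,271), the basket at (185,233), and the box at (435,217) with its lid open to the right at (485,215).

```bash
cat >> h.py <<'E'
def blocks(n='top',im=None,P=None):
    if im is None: im,P=cloud(n)
    h=cv2.cvtColor(im,cv2.COLOR_BGR2HSV)
    z=P[...,2]
    m=((h[...,0]<22)&(h[...,1]>70)&(z>.025)&(z<.12)).astype(np.uint8)
    m=cv2.morphologyEx(m,cv2.MORPH_OPEN,np.ones((3,3)))
    k,l,s,c=cv2.connectedComponentsWithStats(m)
    out=[]
    for i in range(1,k):
        if s[i,4]<80: continue
        Q=P[l==i]; zt=np.median(Q[:,2]); Q=Q[abs(Q[:,2]-zt)<.006]
        r=cv2.minAreaRect(Q[:,:2].astype(np.float32)*1000)
        b=cv2.boxPoints(r); e=b[1]-b[0]; f=b[2]-b[1]
        e=e if np.hypot(*e)>np.hypot(*f) else f
        a=np.degrees(np.arctan2(e[1],e[0]))%180
        out.append((c[i].round(),np.round(r[0],1),np.round(sorted(r[1]),1),round(a,1),round(zt*1000,1),s[i,4]))
    return out
E
python3 - <<'E'
from h import *
P=np.load('top0.npy');im=cv2.imread('pics/top0.png')
for b in blocks('top',im,P):print(*b)
for nm,uv in dict(table=(320,200),boxfloor=(435,217),baskfloor=(185,233),stick=(298,271),jar=(298,122)).items():
    print(nm,P[uv[1],uv[0]].round(4))
z=P[...,2]
h=cv2.cvtColor(im,cv2.COLOR_BGR2HSV)
def rect(m,nm):
    Q=P[m]; r=cv2.minAreaRect(Q[:,:2].astype(np.float32)*1000);print(nm,len(Q),r,np.median(Q,0).round(3))
u,v=np.meshgrid(range(640),range(400))
rect((h[...,0]>105)&(h[...,0]<125)&(h[...,1]>120)&(z>.048)&(z<.06)&(u>140)&(u<230)&(v>170)&(v<300),'bask')
rect((z>.064)&(z<.076)&(u>395)&(u<475)&(v>150)&(v<280)&(h[...,1]<60),'box')
rect((h[...,0]>75)&(h[...,0]<95)&(h[...,1]>120)&(u>450)&(u<520)&(v>150)&(v<280),'lid')
m=(h[...,0]>75)&(h[...,0]<95)&(h[...,1]>120)&(u>450)&(u<520)&(v>150)&(v<280)
Q=P[m];print(Q.min(0),Q.max(0), np.polyfit(Q[:,1],Q[:,2],1)); print(Q[Q[:,2]>Q[:,2].max()-.01].mean(0))
rect((z>.04)&(z<.065)&(u>288)&(u<308)&(v>260)&(v<285),'stick')
E
```

```text
[ 71. 181.] [622.2 658.3] [ 24.7 239.9] 5.7 99.4 786
[266. 164.] [674.1 172.9] [36.  79.7] 74.9 33.1 390
[265. 209.] [551.2 172.1] [36.3 79.9] 97.0 32.6 405
[340. 252.] [438.4 -22.9] [35.7 78.8] 105.6 32.5 419
[267. 254.] [435.9 165.3] [35.7 80.1] 75.8 32.4 428
[599. 359.] [ 165.7 -679.4] [144.6 192.1] 178.6 38.9 3710
table [0.5802 0.0269 0.    ]
boxfloor [ 0.5311 -0.2828  0.0018]
baskfloor [0.492  0.3878 0.005 ]
stick [0.3915 0.0827 0.053 ]
jar [0.7785 0.0839 0.0669]
bask 1093 ((490.2580261230469, 374.9344787597656), (152.37327575683594, 243.20407104492188), 88.7972412109375) [0.487 0.375 0.054]
box 972 ((525.2218627929688, -260.89923095703125), (243.89703369140625, 155.49127197265625), 2.1791446208953857) [ 0.522 -0.269  0.069]
lid 3483 ((528.3331909179688, -350.52215576171875), (230.0333709716797, 21.915224075317383), 3.6977181434631348) [nan nan nan]
 ** On entry to DLASCL parameter number  4 had an illegal value
 ** On entry to DLASCL parameter number  4 had an illegal value
 ** On entry to DLASCL parameter number  4 had an illegal value
 ** On entry to DLASCL parameter number  4 had an illegal value
 ** On entry to DLASCL parameter number  5 had an illegal value
 ** On entry to DLASCL parameter number  4 had an illegal valueTraceback (most recent call last):
  File "<stdin>", line 15, in <module>
    c, resids, rank, s = lstsq(lhs, rhs, rcond)
                         ~~~~~^^^^^^^^^^^^^^^^^
    x, resids, rank, s = _umath_linalg.lstsq(a, b, rcond,
                         ~~~~~~~~~~~~~~~~~~~^^^^^^^^^^^^^
                                             signature=signature)
                                             ^^^^^^^^^^^^^^^^^^^^
    raise LinAlgError("SVD did not converge in Linear Least Squares")
numpy.linalg.LinAlgError: SVD did not converge in Linear Least Squares
```

```bash
cat > go.py <<'E'
# usage: go.py x y z yaw_deg [x y z yaw ...] (TCP mm, yaw of closing line): row(s) from the present pose
import sys; from h import *
o=get_obs(); p=o['tool_pos']; M=R.from_rotvec(o['tool_rot'])
y=M.as_matrix()[:,1]; y0=np.degrees(np.arctan2(y[1],y[0]))
v=list(map(float,sys.argv[1:])); 
print('t',round(o['t'],2),'tcp',(p*1000).round(1),'yaw',y0.round(1),'F',o['contact_force'].round(2),'open',round(o['opening']*1000,1),'grip',round(o['grip_force'],1),'q',o['q'].round(2))
for i in range(0,len(v),4):
    x,yy,z,a=v[i:i+4]
    a=y0+((a-y0+90)%180-90)
    t=np.radians(a); Y=np.array([np.cos(t),np.sin(t),0]); Z=np.array([0,0,-1.]); X=np.cross(Y,Z)
    D=R.from_matrix(np.c_[X,Y,Z])
    print((M.inv().apply(np.array([x,yy,z])/1000-p)*100).round(2).tolist(),(M.inv()*D).as_rotvec().round(3).tolist())
E
python3 go.py 674 173 250 -15; python3 -c "
from station import *
print(tcp_to_grasp() if callable(tcp_to_grasp) else tcp_to_grasp)"
```

```text
t 0.1 tcp [254.  570.8 403.6] yaw 66.0 F [0.3  0.05 0.1 ] open 85.5 grip 0.0 q [ 1.03  0.05  1.61 -0.    1.48 -0.12]
[-54.55, -19.24, 15.38] [-0.002, 0.001, 1.414]
0.1547
```

Request:
arm_command:
  plan:
    - [[-54.55, -19.24, 6, 0, 0, 1.414], [-54.55, -19.24, 6, 0, 0, 1.414], [-54.55, -19.24, 6, 0, 0, 1.414], [-54.55, -19.24, 6, 0, 0, 1.414], [-54.55, -19.24, 6, 0, 0, 1.414], [-54.55, -19.24, 6, 0, 0, 1.414], [-54.55, -19.24, 6, 0, 0, 1.414], [-54.55, -19.24, 6, 0, 0, 1.414], [-54.55, -19.24, 6, 0, 0, 1.414], [-54.55, -19.24, 6, 0, 0, 1.414], [-54.55, -19.24, 6, 0, 0, 1.414], [-54.55, -19.24, 6, 0, 0, 1.414]]
  gripper: -1
  force: 50

```text
t: 1.1
tool_pos: [0.6164, 0.2274, 0.3523]
tool_rot: [-2.497, -1.906, 0.001]
contact_force: [0.7, 0.1, -0.1]
opening: 0.0855
grip_force: 0.0
```

```bash
python3 go.py 674 173 240 -15
```

```text
t 1.1 tcp [616.4 227.4 352.3] yaw -15.3 F [ 0.67  0.08 -0.13] open 85.5 grip 0.0 q [0.24 0.16 1.58 0.   1.4  0.51]
[-3.72, 7.0, 11.22] [-0.001, 0.0, -0.005]
```

Request:
arm_command:
  plan:
    - [[-3.72, 7.0, 11.2, 0, 0, -0.005], [-3.72, 7.0, 11.2, 0, 0, -0.005], [-3.72, 7.0, 11.2, 0, 0, -0.005], [-3.72, 7.0, 11.2, 0, 0, -0.005], [-3.72, 7.0, 11.2, 0, 0, -0.005], [-3.72, 7.0, 11.2, 0, 0, -0.005], [-3.72, 7.0, 11.2, 0, 0, -0.005]]

```text
t: 1.68
tool_pos: [0.6736, 0.1762, 0.2437]
tool_rot: [2.486, 1.919, 0.005]
contact_force: [-0.5, -0.1, 0.4]
opening: 0.0856
grip_force: 0.0
```

```bash
python3 - <<'E'
from h import *
im,P=cloud('top')
for b in blocks('top',im,P)[:5]:print(*b)
im,P=cloud('scene')
cv2.imwrite('pics/s1.png',im)
for b in blocks('scene',im,P):print(*b)
E
python3 go.py 674 173 177 -15
```

```text
[ 71. 183.] [622.5 658.5] [ 24.5 241.2] 5.9 99.5 780
[340. 252.] [438.4 -22.8] [35.3 78.9] 105.2 32.5 420
[599. 359.] [ 166.6 -680.6] [142.4 191.8] 179.6 38.9 3699
[45.  6.] [ 1031.8 -1324.9] [103.2 312.8] 156.4 45.9 990
[599.   5.] [-815.9 -319. ] [ 24.9 105.4] 95.5 47.2 345
[339.  25.] [ 164.5 -673.6] [144.1 198.7] 1.5 40.3 1490
[506. 121.] [37.2 22.7] [ 62.  133.6] 119.9 71.2 1493
[423. 225.] [437.2 170.7] [34.1 78.6] 74.7 34.5 432
[386. 249.] [551.8 177.7] [35.1 78.1] 97.2 34.6 443
[337. 273.] [673.8 178.4] [36.  80.5] 75.4 34.5 572
t 1.78 tcp [673.6 176.4 244.4] yaw -14.6 F [-0.75 -0.15  0.44] open 85.2 grip 0.0 q [0.15 0.35 1.55 0.   1.24 0.4 ]
[-0.33, 0.1, 6.74] [0.004, -0.002, 0.006]
```

Request:
arm_command:
  plan:
    - [[0, 0, 3.3, 0, 0, 0], [0, 0, 6.4, 0, 0, 0], [0, 0, 6.4, 0, 0, 0], [0, 0, 6.4, 0, 0, 0]]

```text
t: 2.12
tool_pos: [0.6723, 0.1758, 0.1765]
tool_rot: [-2.486, -1.919, 0.004]
contact_force: [0.7, 0.0, 0.6]
opening: 0.0852
grip_force: 0.0
```

Request:
arm_command:
  plan:
    - [[0, 0, 0, 0, 0, 0], [0, 0, 0, 0, 0, 0], [0, 0, 0, 0, 0, 0], [0, 0, 0, 0, 0, 0], [0, 0, 0, 0, 0, 0], [0, 0, 0, 0, 0, 0], [0, 0, 0, 0, 0, 0], [0, 0, 0, 0, 0, 0]]
  gripper: 1
  force: 50

```text
t: 2.78
tool_pos: [0.6743, 0.1752, 0.1794]
tool_rot: [2.487, 1.917, 0.005]
contact_force: [0.1, 0.1, 6.6]
opening: 0.0355
grip_force: 52.4
```

```bash
python3 go.py 674 223 177 -15
```

```text
t 2.78 tcp [674.3 175.2 179.4] yaw -14.7 F [0.13 0.07 6.6 ] open 35.5 grip 52.4 q [0.15 0.43 1.57 0.   1.14 0.4 ]
[4.62, -1.25, 0.24] [0.003, -0.001, 0.005]
```

Request:
arm_command:
  plan:
    - [[0.6, 0, 0, 0, 0, 0], [1.2, 0, 0, 0, 0, 0], [1.8, 0, 0, 0, 0, 0], [2.4, 0, 0, 0, 0, 0], [3.0, 0, 0, 0, 0, 0]]

```text
t: 3.2
tool_pos: [0.6821, 0.2038, 0.1794]
tool_rot: [2.486, 1.917, 0.003]
contact_force: [-0.6, -3.5, 6.0]
opening: 0.0352
grip_force: 52.7
```

Request:
arm_command:
  plan:
    - [[0.6, 0, 0, 0, 0, 0], [1.2, 0, 0, 0, 0, 0], [1.8, 0, 0, 0, 0, 0]]

```text
t: 3.45
tool_pos: [0.6866, 0.2212, 0.1793]
tool_rot: [2.486, 1.917, 0.003]
contact_force: [-0.1, -2.8, 6.7]
opening: 0.0352
grip_force: 52.7
```

Request:
arm_command:
  plan:
    - [[-0.6, 0, 0, 0, 0, 0], [-1.2, 0, 0, 0, 0, 0], [-1.8, 0, 0, 0, 0, 0], [-2.4, 0, 0, 0, 0, 0], [-3.0, 0, 0, 0, 0, 0]]

```text
t: 3.87
tool_pos: [0.6788, 0.1925, 0.1794]
tool_rot: [2.487, 1.918, 0.007]
contact_force: [0.6, 1.7, 5.8]
opening: 0.035
grip_force: 52.6
```

Request:
arm_command:
  plan:
    - [[0, 0, 0.6, 0, 0, 0], [0, 0, 0.6, 0, 0, 0], [0, 0, 0.6, 0, 0, 0], [0, 0, 0.6, 0, 0, 0]]

```text
t: 4.2
tool_pos: [0.6801, 0.1922, 0.1793]
tool_rot: [2.486, 1.917, 0.005]
contact_force: [-10.3, -3.1, 30.5]
opening: 0.0352
grip_force: 55.6
```

Request:
arm_command:
  plan:
    - [[0.6, 0, 0, 0, 0, 0], [1.2, 0, 0, 0, 0, 0], [1.8, 0, 0, 0, 0, 0], [2.4, 0, 0, 0, 0, 0], [3.0, 0, 0, 0, 0, 0]]

```text
t: 4.62
tool_pos: [0.6893, 0.22, 0.1794]
tool_rot: [2.481, 1.913, 0.011]
contact_force: [-2.2, -8.7, 23.3]
opening: 0.035
grip_force: 54.8
```

Request:
arm_command:
  plan:
    - [[-0.6, 0, 0, 0, 0, 0], [-1.2, 0, 0, 0, 0, 0], [-1.8, 0, 0, 0, 0, 0], [-2.4, 0, 0, 0, 0, 0], [-3.0, 0, 0, 0, 0, 0]]

```text
t: 5.03
tool_pos: [0.6817, 0.1939, 0.1793]
tool_rot: [2.485, 1.915, 0.024]
contact_force: [2.0, 6.7, 19.1]
opening: 0.0358
grip_force: 30.3
```

Request:
arm_command:
  plan:
    - [[0, 0, -0.6, 0, 0, 0], [0, 0, -0.6, 0, 0, 0]]

```text
t: 5.2
tool_pos: [0.6786, 0.1921, 0.1794]
tool_rot: [2.487, 1.917, 0.004]
contact_force: [-0.1, 1.0, 5.1]
opening: 0.0353
grip_force: 56.4
```

Request:
arm_command:
  plan:
    - [[0, 0, 0, 0, 0, 0], [0, 0, 0, 0, 0, 0], [0, 0, -0.5, 0, 0, 0], [0, 0, -1.0, 0, 0, 0], [0, 0, -1.0, 0, 0, 0], [0, 0, -1.0, 0, 0, 0]]
  gripper: -0.2

```text
t: 5.7
tool_pos: [0.6781, 0.1925, 0.1875]
tool_rot: [2.488, 1.918, 0.001]
contact_force: [0.3, 0.1, 0.1]
opening: 0.0515
grip_force: 0.0
```

Request:
arm_command:
  plan:
    - [[0, 0, 0, 0, 0, 0], [0, 0, 0, 0, 0, 0], [0, 0, 0, 0, 0, 0], [0, 0, 0, 0, 0, 0], [0, 0, 0, 0, 0, 0], [0, 0, 0, 0, 0, 0]]
  gripper: 1
  force: 60

```text
t: 6.2
tool_pos: [0.6781, 0.1925, 0.1874]
tool_rot: [2.488, 1.918, 0.001]
contact_force: [0.3, 0.3, 2.4]
opening: 0.0343
grip_force: 62.8
```

Request:
arm_command:
  plan:
    - [[0, 0, 0.3, 0, 0, 0], [0, 0, 0.3, 0, 0, 0], [0, 0, 0.3, 0, 0, 0]]

```text
t: 6.45
tool_pos: [0.6786, 0.1926, 0.1873]
tool_rot: [2.487, 1.918, 0.001]
contact_force: [-5.1, -0.5, 13.1]
opening: 0.035
grip_force: 64.4
```

Request:
arm_command:
  plan:
    - [[0.6, 0, 0, 0, 0, 0], [1.2, 0, 0, 0, 0, 0], [1.8, 0, 0, 0, 0, 0], [2.4, 0, 0, 0, 0, 0], [3.0, 0, 0, 0, 0, 0]]

```text
t: 6.87
tool_pos: [0.687, 0.221, 0.1873]
tool_rot: [2.485, 1.916, 0.003]
contact_force: [-1.4, -4.6, 11.5]
opening: 0.0346
grip_force: 64.1
```

Request:
arm_command:
  plan:
    - [[-0.6, 0, 0, 0, 0, 0], [-1.2, 0, 0, 0, 0, 0], [-1.8, 0, 0, 0, 0, 0], [-2.4, 0, 0, 0, 0, 0], [-3.0, 0, 0, 0, 0, 0]]

```text
t: 7.28
tool_pos: [0.6794, 0.1933, 0.1874]
tool_rot: [2.487, 1.918, 0.01]
contact_force: [1.4, 3.5, 8.1]
opening: 0.0347
grip_force: 63.8
```

Request:
arm_command:
  plan:
    - [[0.4, 0, 0, 0, 0, 0], [0.8, 0, 0, 0, 0, 0], [1.2, 0, 0, 0, 0, 0], [1.6, 0, 0, 0, 0, 0], [2.0, 0, 0, 0, 0, 0]]

```text
t: 7.7
tool_pos: [0.6844, 0.2112, 0.1873]
tool_rot: [2.485, 1.916, 0.003]
contact_force: [-1.4, -3.8, 11.1]
opening: 0.035
grip_force: 64.1
```

Request:
arm_command:
  plan:
    - [[0.4, 0, 0, 0, 0, 0], [0.8, 0, 0, 0, 0, 0]]

```text
t: 7.87
tool_pos: [0.6865, 0.219, 0.1874]
tool_rot: [2.485, 1.916, 0.003]
contact_force: [-0.2, -4.4, 10.8]
opening: 0.0346
grip_force: 64.1
```

Request:
arm_command:
  plan:
    - [[0.4, 0, 0, 0, 0, 0], [0.8, 0, 0, 0, 0, 0]]

```text
t: 8.03
tool_pos: [0.6885, 0.2268, 0.1874]
tool_rot: [2.485, 1.916, 0.003]
contact_force: [-1.2, -3.9, 11.3]
opening: 0.035
grip_force: 64.1
```

Request:
arm_command:
  plan:
    - [[0, 0, 0, 0, 0, 0], [0, 0, 0, 0, 0, 0]]

```text
t: 8.2
tool_pos: [0.6885, 0.2272, 0.1874]
tool_rot: [2.485, 1.917, 0.006]
contact_force: [0.7, -2.3, 9.9]
opening: 0.0349
grip_force: 64.1
```

```bash
python3 - <<'E'
from h import *
im,P=cloud('scene')
cv2.imwrite('pics/s2.png',cv2.resize(im[150:350,240:500],None,fx=2.5,fy=2.5))
for b in blocks('scene',im,P):print(*b)
E
python3 go.py 674 173 177 -15
```

```text
[45.  6.] [ 1045.7 -1323. ] [105.3 308.6] 151.9 46.1 996
[339.  25.] [ 162.9 -674.8] [144.7 203.8] 0.6 40.2 1502
[599.   5.] [-816.8 -319.4] [ 20.3 109.1] 94.4 47.1 341
[507. 122.] [37.2 28.9] [ 56.9 130.2] 126.4 71.0 1452
[382. 176.] [433.2  -0.9] [36.4 42.9] 106.6 33.9 198
[423. 225.] [437.2 169.4] [34.3 82.3] 74.9 34.4 439
[389. 253.] [549.3 194.4] [35.3 46.3] 100.0 34.4 287
[345. 301.] [693.6 240.9] [35.3 58.2] 73.3 34.7 464
t 8.25 tcp [688.5 227.3 187.4] yaw -14.7 F [ 0.19 -2.09  9.84] open 34.8 grip 64.0 q [ 0.22  0.48  1.49 -0.    1.17  0.47]
[-5.62, -0.03, 1.03] [0.004, -0.001, 0.005]
```

View pics/s2.png

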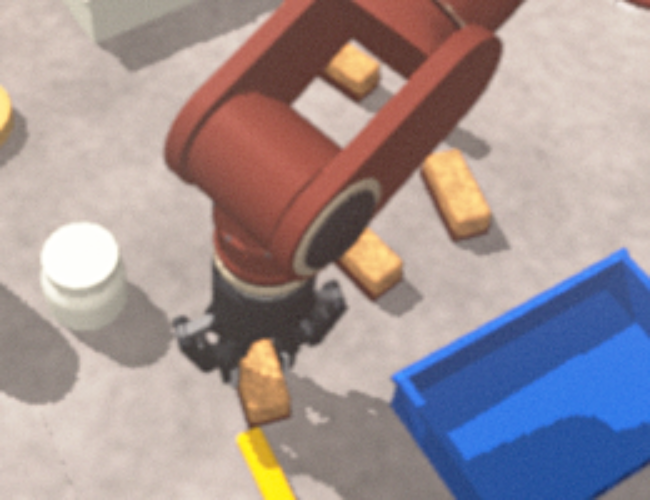

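The image shows block A held by its rear half, its front end about 1 cm from the cutter (yellow, bottom-left). I'll move it back and compare it with the others, since its friction ratio of about 0.35 is ambiguous.

Request:
arm_command:
  plan:
    - [[0, 0, -1.5, 0, 0, 0], [0, 0, -1.5, 0, 0, 0], [-2, 0, -1.5, 0, 0, 0], [-4, 0, -1.5, 0, 0, 0], [-5, 0, -1.5, 0, 0, 0], [-5, 0, -1.5, 0, 0, 0], [-5, 0, -1.5, 0, 0, 0], [-5, 0, -1.5, 0, 0, 0]]

```text
t: 8.92
tool_pos: [0.6744, 0.1794, 0.199]
tool_rot: [-2.487, -1.918, -0.0]
contact_force: [0.2, 1.2, -1.7]
opening: 0.0346
grip_force: 62.5
```

```bash
python3 - <<'E'
from h import *
F=[]
for i in range(4):
    im,P=cloud('scene'); F.append(get_obs()['contact_force'])
print(np.round(F,2), get_obs()['wrist_torque'])
u=cv2.cvtColor(im,cv2.COLOR_BGR2HSV); m=(abs(u[...,0].astype(int)-26)<5)&(u[...,1]>150)&(P[...,2]<.03)&(P[...,2]>.005)&(P[...,0]>.5)&(P[...,1]>.15)
print(cv2.minAreaRect(P[m][:,:2].astype(np.float32)*1000))
P0=np.load('scene0.npy');im0=cv2.imread('pics/scene0.png');u=cv2.cvtColor(im0,cv2.COLOR_BGR2HSV); m=(abs(u[...,0].astype(int)-26)<5)&(u[...,1]>150)&(P0[...,2]<.03)&(P0[...,2]>.005)&(P0[...,0]>.5)&(P0[...,1]>.15)
print(cv2.minAreaRect(P0[m][:,:2].astype(np.float32)*1000))
E
python3 go.py 674 173 187 -15
```

```text
[[ 0.42 -0.58 -1.81]
 [ 0.68  0.05 -1.22]
 [ 0.96  0.68 -1.35]
 [-0.48  0.81 -2.45]] [ 0.00917041  0.04253626 -0.05933892]
((730.9130859375, 341.6673583984375), (147.06661987304688, 20.600067138671875), 84.09223937988281)
((730.5582885742188, 341.51214599609375), (146.77000427246094, 19.906641006469727), 83.89404296875)
t 9.12 tcp [674.5 179.7 199.1] yaw -14.7 F [-0.48  0.81 -2.45] open 34.8 grip 62.5 q [0.15 0.41 1.56 0.   1.17 0.41]
[-0.66, 0.12, 1.21] [0.0, -0.0, 0.006]
```

Request:
arm_command:
  plan:
    - [[0, 0, 0.6, 0, 0, 0], [0, 0, 1.3, 0, 0, 0], [0, 0, 1.3, 0, 0, 0], [0, 0, 1.3, 0, 0, 0]]

```text
t: 9.45
tool_pos: [0.6749, 0.1793, 0.1868]
tool_rot: [2.487, 1.918, 0.003]
contact_force: [0.6, 1.6, 4.8]
opening: 0.0349
grip_force: 64.4
```

Request:
arm_command:
  plan:
    - [[0, 0, 0, 0, 0, 0], [0, 0, 0, 0, 0, 0], [0, 0, 0, 0, 0, 0], [0, 0, 0, 0, 0, 0], [0, 0, -3, 0, 0, 0], [0, 0, -6, 0, 0, 0], [0, 0, -6, 0, 0, 0], [0, 0, -6, 0, 0, 0], [0, 0, -6, 0, 0, 0]]
  gripper: -1

```text
t: 10.2
tool_pos: [0.6742, 0.1789, 0.2459]
tool_rot: [-2.488, -1.918, 0.0]
contact_force: [0.1, -0.9, -0.5]
opening: 0.0854
grip_force: 0.0
```

```bash
python3 go.py 551 175 245 7
```

```text
t 10.2 tcp [674.2 178.9 245.9] yaw -14.7 F [ 0.08 -0.9  -0.47] open 85.4 grip 0.0 q [ 0.15  0.35  1.55 -0.    1.24  0.41]
[-3.5, -11.81, 0.09] [-0.0, 0.0, -0.379]
```

Request:
arm_command:
  plan:
    - [[-3.5, -11.8, 0, 0, 0, -0.379], [-3.5, -11.8, 0, 0, 0, -0.379], [-3.5, -11.8, 0, 0, 0, -0.379], [-3.5, -11.8, 0, 0, 0, -0.379], [-3.5, -11.8, 0, 0, 0, -0.379], [-3.5, -11.8, 0, 0, 0, -0.379], [-3.5, -11.8, 3, 0, 0, -0.379], [-3.5, -11.8, 6, 0, 0, -0.379], [-3.5, -11.8, 6, 0, 0, -0.379], [-3.5, -11.8, 6, 0, 0, -0.379]]

```text
t: 11.03
tool_pos: [0.5518, 0.1749, 0.1846]
tool_rot: [-2.081, -2.35, 0.004]
contact_force: [0.7, -0.4, -0.9]
opening: 0.0858
grip_force: 0.0
```

Request:
arm_command:
  plan:
    - [[0, 0, 0, 0, 0, 0], [0, 0, 0, 0, 0, 0], [0, 0, 0, 0, 0, 0], [0, 0, 0, 0, 0, 0], [0, 0, 0, 0, 0, 0], [0, 0, 0, 0, 0, 0], [0, 0, 0, 0, 0, 0], [0, 0, 0.3, 0, 0, 0], [0, 0, 0.3, 0, 0, 0]]
  gripper: 1
  force: 60

```text
t: 11.78
tool_pos: [0.5527, 0.1754, 0.1879]
tool_rot: [2.081, 2.353, 0.0]
contact_force: [-11.0, -3.4, 24.6]
opening: 0.0351
grip_force: 65.1
```

Request:
arm_command:
  plan:
    - [[0.6, 0, 0, 0, 0, 0], [1.2, 0, 0, 0, 0, 0], [1.8, 0, 0, 0, 0, 0], [2.4, 0, 0, 0, 0, 0], [3.0, 0, 0, 0, 0, 0]]

```text
t: 12.2
tool_pos: [0.551, 0.2036, 0.188]
tool_rot: [2.074, 2.346, 0.005]
contact_force: [2.2, -12.4, 14.7]
opening: 0.0345
grip_force: 64.0
```

Request:
arm_command:
  plan:
    - [[0.6, 0, 0, 0, 0, 0], [1.2, 0, 0, 0, 0, 0]]

```text
t: 12.37
tool_pos: [0.5495, 0.2156, 0.188]
tool_rot: [2.074, 2.346, 0.005]
contact_force: [2.4, -11.7, 14.3]
opening: 0.0347
grip_force: 64.0
```

Request:
arm_command:
  plan:
    - [[-0.6, 0, 0, 0, 0, 0], [-1.2, 0, 0, 0, 0, 0], [-1.8, 0, 0, 0, 0, 0], [-2.4, 0, 0, 0, 0, 0], [-3.0, 0, 0, 0, 0, 0]]

```text
t: 12.78
tool_pos: [0.5523, 0.1891, 0.1881]
tool_rot: [2.082, 2.35, 0.018]
contact_force: [-0.3, 10.5, 12.7]
opening: 0.0346
grip_force: 63.7
```

Request:
arm_command:
  plan:
    - [[-0.6, 0, 0, 0, 0, 0], [-1.2, 0, 0, 0, 0, 0]]

```text
t: 12.95
tool_pos: [0.5538, 0.1772, 0.1881]
tool_rot: [2.082, 2.35, 0.018]
contact_force: [-0.4, 11.0, 14.0]
opening: 0.0346
grip_force: 63.7
```

B is clearly gritty (about 0.77). Next, carry it to the box.

Request:
arm_command:
  plan:
    - [[0, 0, -4, 0, 0, 0], [0, 0, -8, 0, 0, 0], [0, 0, -11.5, 0, 0, 0], [0, 0, -11.5, 0, 0, 0], [0, 0, -11.5, 0, 0, 0]]

```text
t: 13.37
tool_pos: [0.5521, 0.1752, 0.3012]
tool_rot: [2.079, 2.35, 0.007]
contact_force: [-0.1, -0.4, -1.5]
opening: 0.0347
grip_force: 62.0
```

```bash
python3 go.py 595 -258 300 2
```

```text
t 13.37 tcp [552.1 175.2 301.2] yaw 7.0 F [-0.08 -0.42 -1.52] open 34.7 grip 62.0 q [0.18 0.03 1.82 0.   1.29 0.06]
[-43.52, -1.02, 0.1] [0.006, -0.001, 0.087]
```

Request:
arm_command:
  plan:
    - [[-4, -0.1, 0, 0, 0, 0.087], [-8, -0.2, 0, 0, 0, 0.087], [-12, -0.3, 0, 0, 0, 0.087], [-16, -0.4, 0, 0, 0, 0.087], [-20, -0.5, 0, 0, 0, 0.087], [-24, -0.6, 0, 0, 0, 0.087], [-28, -0.7, 0, 0, 0, 0.087], [-32, -0.8, 0, 0, 0, 0.087], [-36, -0.9, 0, 0, 0, 0.087], [-40, -1, 0, 0, 0, 0.087], [-43.5, -1, 0, 0, 0, 0.087], [-43.5, -1, 0, 0, 0, 0.087]]

```text
t: 14.37
tool_pos: [0.5934, -0.2632, 0.2952]
tool_rot: [-2.187, -2.253, 0.004]
contact_force: [0.4, 0.7, -1.4]
opening: 0.0346
grip_force: 61.9
```

Request:
arm_command:
  plan:
    - [[0, 0, 0, 0, 0, 0], [0, 0, 0, 0, 0, 0], [0, 0, 0, 0, 0, 0], [0, 0, 0, 0, 0, 0]]

```text
t: 14.7
tool_pos: [0.5942, -0.2564, 0.2972]
tool_rot: [-2.179, -2.261, 0.0]
contact_force: [-0.5, -0.2, -1.4]
opening: 0.0346
grip_force: 61.9
```

```bash
python3 go.py 595 -258 195 2;python3 - <<'E'
from h import *
im,P=cloud('top')
cv2.imwrite('pics/t3.png',cv2.resize(im[120:300,340:540],None,fx=3,fy=3))
E
```

```text
t 14.7 tcp [ 594.2 -256.4  297.2] yaw 2.1 F [-0.55 -0.24 -1.45] open 34.6 grip 61.9 q [-0.52  0.19  1.65  0.    1.31 -0.56]
[-0.18, 0.09, 10.22] [-0.001, -0.001, 0.002]
```

View pics/t3.png

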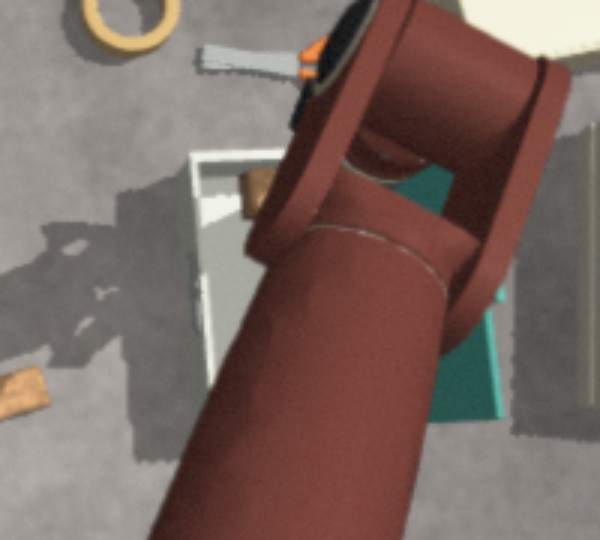

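The held block is over the far part of the box at crop (258,195), and the forearm is just above the lid. Lower it, watching the force.

Request:
arm_command:
  plan:
    - [[0, 0, 2, 0, 0, 0], [0, 0, 4, 0, 0, 0], [0, 0, 6, 0, 0, 0], [0, 0, 8, 0, 0, 0], [0, 0, 9, 0, 0, 0], [0, 0, 9, 0, 0, 0]]

```text
t: 15.25
tool_pos: [0.5932, -0.2564, 0.2048]
tool_rot: [-2.177, -2.257, 0.002]
contact_force: [0.1, 0.9, -1.8]
opening: 0.0346
grip_force: 61.9
```

Request:
arm_command:
  plan:
    - [[0, 0, 0.4, 0, 0, 0], [0, 0, 0.8, 0, 0, 0], [0, 0, 1.2, 0, 0, 0], [0, 0, 1.2, 0, 0, 0]]

```text
t: 15.58
tool_pos: [0.5955, -0.2583, 0.1994]
tool_rot: [2.18, 2.258, 0.002]
contact_force: [-3.6, 2.9, 6.6]
opening: 0.0347
grip_force: 67.9
```

```bash
python3 go.py 595 -258 195 2
```

```text
t 15.58 tcp [ 595.5 -258.3  199.4] yaw 2.0 F [-3.62  2.9   6.64] open 34.7 grip 67.9 q [-0.52  0.31  1.69  0.    1.14 -0.56]
[0.03, -0.05, 0.44] [0.003, 0.001, 0.0]
```

Request:
arm_command:
  plan:
    - [[0, 0, -0.4, 0, 0, 0], [0, 0, -0.4, 0, 0, 0], [0, 0, -0.4, 0, 0, 0], [0, 0, -0.4, 0, 0, 0], [0, 0, -4, 0, 0, 0], [0, 0, -8, 0, 0, 0], [0, 0, -11, 0, 0, 0], [0, 0, -11, 0, 0, 0], [0, 0, -11, 0, 0, 0]]
  gripper: -0.4

```text
t: 16.33
tool_pos: [0.5955, -0.2585, 0.3107]
tool_rot: [2.177, 2.254, 0.003]
contact_force: [0.1, 0.1, -0.3]
opening: 0.06
grip_force: 0.0
```

```bash
python3 go.py 438 -23 245 16
```

```text
t 16.33 tcp [ 595.5 -258.5  310.7] yaw 2.0 F [ 0.13  0.05 -0.34] open 60.0 grip 0.0 q [-0.52  0.18  1.64  0.    1.32 -0.56]
[24.12, -14.96, 6.36] [0.007, 0.005, -0.244]
```

Request:
arm_command:
  plan:
    - [[4, -2.5, 0, 0, 0, -0.244], [8, -5, 0, 0, 0, -0.244], [12, -7.5, 2, 0, 0, -0.244], [16, -10, 3, 0, 0, -0.244], [20, -12.5, 4, 0, 0, -0.244], [24, -15, 6, 0, 0, -0.244], [24, -15, 6, 0, 0, -0.244], [24, -15, 6, 0, 0, -0.244], [24, -15, 6, 0, 0, -0.244], [24, -15, 6, 0, 0, -0.244]]
  gripper: -1

```text
t: 17.17
tool_pos: [0.4361, -0.0233, 0.2458]
tool_rot: [1.89, 2.509, -0.0]
contact_force: [0.1, -0.2, -0.3]
opening: 0.085
grip_force: 0.0
```

```bash
python3 - <<'E'
from h import *
for n in('top','scene'):
    for b in blocks(n):
        if .2<b[1][0]/1000<.9 and abs(b[1][1])<500:print(n,*b)
E
python3 go.py 438 -21 186 16
```

```text
top [264. 163.] [676.3 176.9] [35.7 79.6] 75.1 32.8 384
top [428. 192.] [ 594.6 -257.9] [35.6 79.5] 90.3 37.8 414
top [267. 254.] [435.9 165.4] [35.7 80.3] 75.9 32.4 431
scene [278. 135.] [ 595.4 -258. ] [32.8 71.2] 91.2 39.6 240
scene [377. 173.] [437.8 -18.4] [36.9 79.1] 104.5 34.5 340
scene [423. 224.] [435.9 170.3] [37.  78.3] 76.8 34.5 454
scene [336. 275.] [677.2 182. ] [35.3 79. ] 75.9 34.7 577
t 17.27 tcp [437.1 -24.1 247. ] yaw 15.9 F [-0.85 -0.13  0.28] open 85.5 grip 0.0 q [-0.23 -0.26  2.18 -0.    1.22 -0.5 ]
[0.28, 0.17, 6.1] [0.002, 0.001, -0.001]
```

Request:
arm_command:
  plan:
    - [[0.3, 0.2, 3, 0, 0, 0], [0.3, 0.2, 6.1, 0, 0, 0], [0.3, 0.2, 6.1, 0, 0, 0], [0.3, 0.2, 6.1, 0, 0, 0]]

```text
t: 17.6
tool_pos: [0.4371, -0.0205, 0.1843]
tool_rot: [-1.891, -2.505, 0.003]
contact_force: [-0.4, 0.4, 0.1]
opening: 0.0855
grip_force: 0.0
```

Request:
arm_command:
  plan:
    - [[0, 0, 0, 0, 0, 0], [0, 0, 0, 0, 0, 0], [0, 0, 0, 0, 0, 0], [0, 0, 0, 0, 0, 0], [0, 0, 0, 0, 0, 0], [0, 0, 0, 0, 0, 0], [0, 0, 0, 0, 0, 0], [0, 0, 0.3, 0, 0, 0], [0, 0, 0.3, 0, 0, 0]]
  gripper: 1
  force: 60

```text
t: 18.35
tool_pos: [0.4389, -0.0202, 0.1868]
tool_rot: [-1.89, -2.509, 0.001]
contact_force: [-13.8, 1.7, 32.0]
opening: 0.0348
grip_force: 65.9
```

Request:
arm_command:
  plan:
    - [[-0.6, 0, 0, 0, 0, 0], [-1.2, 0, 0, 0, 0, 0], [-1.8, 0, 0, 0, 0, 0], [-2.4, 0, 0, 0, 0, 0], [-3.0, 0, 0, 0, 0, 0]]

```text
t: 18.77
tool_pos: [0.448, -0.0473, 0.1868]
tool_rot: [1.893, 2.507, 0.014]
contact_force: [-3.4, 17.8, 25.9]
opening: 0.0346
grip_force: 65.1
```

Request:
arm_command:
  plan:
    - [[-0.6, 0, 0, 0, 0, 0], [-1.2, 0, 0, 0, 0, 0]]

```text
t: 18.93
tool_pos: [0.4513, -0.0588, 0.1868]
tool_rot: [1.893, 2.507, 0.014]
contact_force: [-3.8, 18.9, 26.1]
opening: 0.0346
grip_force: 65.1
```

Request:
arm_command:
  plan:
    - [[0.6, 0, 0, 0, 0, 0], [1.2, 0, 0, 0, 0, 0], [1.8, 0, 0, 0, 0, 0], [2.4, 0, 0, 0, 0, 0], [3.0, 0, 0, 0, 0, 0]]

```text
t: 19.35
tool_pos: [0.444, -0.0331, 0.187]
tool_rot: [1.881, 2.499, 0.003]
contact_force: [2.9, -8.9, 12.3]
opening: 0.0349
grip_force: 63.4
```

Request:
arm_command:
  plan:
    - [[0.6, 0, 0, 0, 0, 0], [1.2, 0, 0, 0, 0, 0]]

```text
t: 19.52
tool_pos: [0.4408, -0.0215, 0.187]
tool_rot: [1.881, 2.499, 0.003]
contact_force: [4.3, -8.3, 11.4]
opening: 0.0348
grip_force: 63.4
```

```bash
python3 go.py 438 -21 186 16
```

```text
t 19.52 tcp [440.8 -21.5 187. ] yaw 16.0 F [ 4.26 -8.27 11.41] open 34.8 grip 63.4 q [-0.22 -0.15  2.2  -0.    1.08 -0.49]
[0.12, -0.25, 0.1] [0.01, 0.01, 0.001]
```

D is gritty (about 0.7). Send it to the box at x≈455.

Request:
arm_command:
  plan:
    - [[0, 0, -4, 0, 0, 0], [0, 0, -8, 0, 0, 0], [0, 0, -11.5, 0, 0, 0], [0, 0, -11.5, 0, 0, 0], [0, 0, -11.5, 0, 0, 0], [0, 0, -11.5, 0, 0, 0]]

```text
t: 20.02
tool_pos: [0.4366, -0.0197, 0.2962]
tool_rot: [-1.89, -2.508, 0.001]
contact_force: [-0.2, -1.0, -2.2]
opening: 0.0347
grip_force: 61.9
```

```bash
python3 go.py 455 -260 300 2
```

```text
t 20.02 tcp [436.6 -19.7 296.2] yaw 16.0 F [-0.2  -0.97 -2.17] open 34.7 grip 61.9 q [-0.22 -0.33  2.14  0.    1.33 -0.49]
[-23.6, -4.85, -0.38] [-0.001, -0.0, 0.244]
```

Request:
arm_command:
  plan:
    - [[-4, -0.8, -0.4, 0, 0, 0.244], [-8, -1.6, -0.4, 0, 0, 0.244], [-12, -2.4, -0.4, 0, 0, 0.244], [-16, -3.2, -0.4, 0, 0, 0.244], [-20, -4, -0.4, 0, 0, 0.244], [-23.6, -4.85, -0.4, 0, 0, 0.244], [-23.6, -4.85, -0.4, 0, 0, 0.244], [-23.6, -4.85, -0.4, 0, 0, 0.244], [-23.6, -4.85, -0.4, 0, 0, 0.244], [-23.6, -4.85, -0.4, 0, 0, 0.244]]

```text
t: 20.85
tool_pos: [0.4551, -0.2589, 0.2993]
tool_rot: [-2.179, -2.259, 0.0]
contact_force: [-1.0, -0.2, -1.8]
opening: 0.0348
grip_force: 61.8
```

```bash
python3 go.py 455 -260 195 2
```

```text
t 20.85 tcp [ 455.1 -258.9  299.3] yaw 2.1 F [-1.04 -0.23 -1.82] open 34.8 grip 61.8 q [-0.66 -0.1   1.94  0.    1.3  -0.7 ]
[-0.14, 0.01, 10.43] [-0.002, -0.002, 0.001]
```

Request:
arm_command:
  plan:
    - [[0, 0, 2, 0, 0, 0], [0, 0, 4, 0, 0, 0], [0, 0, 6, 0, 0, 0], [0, 0, 8, 0, 0, 0], [0, 0, 9, 0, 0, 0], [0, 0, 9, 0, 0, 0]]

```text
t: 21.35
tool_pos: [0.4544, -0.258, 0.2079]
tool_rot: [-2.176, -2.257, 0.001]
contact_force: [-0.1, 0.9, -1.4]
opening: 0.0351
grip_force: 61.8
```

Request:
arm_command:
  plan:
    - [[0, 0, 0.4, 0, 0, 0], [0, 0, 0.8, 0, 0, 0], [0, 0, 1.2, 0, 0, 0], [0, 0, 1.2, 0, 0, 0]]

```text
t: 21.68
tool_pos: [0.4556, -0.2601, 0.1992]
tool_rot: [2.182, 2.26, 0.0]
contact_force: [-0.7, -0.1, -2.4]
opening: 0.0348
grip_force: 61.8
```

Request:
arm_command:
  plan:
    - [[0, 0, -0.3, 0, 0, 0], [0, 0, -0.3, 0, 0, 0], [0, 0, -0.3, 0, 0, 0], [0, 0, -0.3, 0, 0, 0], [0, 0, -4, 0, 0, 0], [0, 0, -8, 0, 0, 0], [0, 0, -11, 0, 0, 0], [0, 0, -11, 0, 0, 0], [0, 0, -11, 0, 0, 0]]
  gripper: -0.4

```text
t: 22.43
tool_pos: [0.4562, -0.2607, 0.3122]
tool_rot: [2.178, 2.256, 0.001]
contact_force: [-0.6, 0.3, -0.5]
opening: 0.0597
grip_force: 0.0
```

```bash
python3 go.py 436 168 300 -14.5
```

```text
t 22.43 tcp [ 456.2 -260.7  312.2] yaw 2.0 F [-0.64  0.29 -0.46] open 59.7 grip 0.0 q [-0.66 -0.11  1.93 -0.    1.32 -0.7 ]
[42.92, -0.53, 1.05] [0.005, 0.003, 0.288]
```

Dropped from under 1 cm. Now C.

Request:
arm_command:
  plan:
    - [[4, 0, 0, 0, 0, 0.288], [8, 0, 0, 0, 0, 0.288], [12, 0, 0, 0, 0, 0.288], [16, -0.2, 0, 0, 0, 0.288], [20, -0.3, 0, 0, 0, 0.288], [24, -0.5, 0, 0, 0, 0.288], [28, -0.5, 1, 0, 0, 0.288], [32, -0.5, 2, 0, 0, 0.288], [36, -0.5, 3, 0, 0, 0.288], [40, -0.5, 4, 0, 0, 0.288], [42.9, -0.5, 6, 0, 0, 0.288], [42.9, -0.5, 6, 0, 0, 0.288]]
  gripper: -1

```text
t: 23.43
tool_pos: [0.4325, 0.1717, 0.2437]
tool_rot: [-2.474, -1.927, 0.012]
contact_force: [-1.6, 0.6, -1.0]
opening: 0.0856
grip_force: 0.0
```

Request:
arm_command:
  plan:
    - [[0, 0, 0, 0, 0, 0], [0, 0, 0, 0, 0, 0], [0, 0, 0, 0, 0, 0]]

```text
t: 23.68
tool_pos: [0.4357, 0.1676, 0.2491]
tool_rot: [2.485, 1.921, -0.0]
contact_force: [-0.4, -0.6, 0.1]
opening: 0.0852
grip_force: 0.0
```

```bash
python3 - <<'E'
from h import *
for n in('top','scene'):
    for b in blocks(n):
        if .2<b[1][0]/1000<.9 and abs(b[1][1])<500:print(n,*b)
E
python3 go.py 436 168 186 -14.5
```

```text
top [264. 163.] [676.5 176.6] [35.9 79.9] 75.4 33.1 387
top [428. 192.] [ 594.9 -258.4] [35.4 79.1] 90.4 37.8 404
top [432. 244.] [ 456.3 -260.3] [34.5 78.9] 92.1 37.3 417
scene [322. 118.] [ 457.1 -263.2] [34.1 71.5] 90.7 39.3 215
scene [278. 135.] [ 596.1 -257.8] [33.1 72. ] 90.0 39.7 235
scene [423. 225.] [437. 170.] [34.2 79.4] 74.4 34.4 442
scene [336. 275.] [676.7 181.6] [35.4 79.8] 75.3 34.7 581
t 23.78 tcp [436.  167.4 249.7] yaw -14.6 F [0.26 0.8  0.18] open 85.1 grip 0.0 q [ 0.21 -0.18  2.11 -0.    1.22  0.46]
[0.05, -0.02, 6.37] [0.001, -0.0, -0.002]
```

Request:
arm_command:
  plan:
    - [[0, 0, 3, 0, 0, 0], [0, 0, 6.3, 0, 0, 0], [0, 0, 6.3, 0, 0, 0], [0, 0, 6.3, 0, 0, 0]]

```text
t: 24.12
tool_pos: [0.4348, 0.1675, 0.185]
tool_rot: [-2.484, -1.921, 0.006]
contact_force: [-0.5, -0.4, 0.0]
opening: 0.0855
grip_force: 0.0
```

Request:
arm_command:
  plan:
    - [[0, 0, 0, 0, 0, 0], [0, 0, 0, 0, 0, 0], [0, 0, 0, 0, 0, 0], [0, 0, 0, 0, 0, 0], [0, 0, 0, 0, 0, 0], [0, 0, 0, 0, 0, 0], [0, 0, 0, 0, 0, 0], [0, 0, 0.2, 0, 0, 0], [0, 0, 0.2, 0, 0, 0]]
  gripper: 1
  force: 60

```text
t: 24.87
tool_pos: [0.4371, 0.1688, 0.1879]
tool_rot: [2.483, 1.923, 0.002]
contact_force: [-7.4, -2.4, 21.9]
opening: 0.0349
grip_force: 64.5
```

Request:
arm_command:
  plan:
    - [[0.6, 0, 0, 0, 0, 0], [1.2, 0, 0, 0, 0, 0], [1.8, 0, 0, 0, 0, 0], [2.4, 0, 0, 0, 0, 0], [3.0, 0, 0, 0, 0, 0]]

```text
t: 25.28
tool_pos: [0.4454, 0.1977, 0.188]
tool_rot: [2.48, 1.922, 0.006]
contact_force: [-2.2, -6.4, 15.7]
opening: 0.0348
grip_force: 63.7
```

Request:
arm_command:
  plan:
    - [[0.6, 0, 0, 0, 0, 0], [1.2, 0, 0, 0, 0, 0]]

```text
t: 25.45
tool_pos: [0.4483, 0.2094, 0.188]
tool_rot: [2.48, 1.922, 0.006]
contact_force: [-2.1, -5.8, 15.9]
opening: 0.0345
grip_force: 63.7
```

Request:
arm_command:
  plan:
    - [[-0.6, 0, 0, 0, 0, 0], [-1.2, 0, 0, 0, 0, 0], [-1.8, 0, 0, 0, 0, 0], [-2.4, 0, 0, 0, 0, 0], [-3.0, 0, 0, 0, 0, 0]]

```text
t: 25.87
tool_pos: [0.441, 0.181, 0.188]
tool_rot: [2.483, 1.922, 0.014]
contact_force: [0.8, 4.3, 10.6]
opening: 0.0347
grip_force: 63.1
```

Request:
arm_command:
  plan:
    - [[-0.6, 0, 0, 0, 0, 0], [-1.2, 0, 0, 0, 0, 0]]

```text
t: 26.03
tool_pos: [0.438, 0.1693, 0.188]
tool_rot: [2.483, 1.922, 0.014]
contact_force: [1.9, 3.7, 10.5]
opening: 0.0344
grip_force: 63.1
```

```bash
python3 go.py 438 -21 186 -14.5
```

```text
t 26.03 tcp [438.  169.3 188. ] yaw -14.5 F [ 1.86  3.67 10.51] open 34.4 grip 63.1 q [ 0.21 -0.08  2.13  0.    1.08  0.46]
[-18.43, 4.77, 0.13] [0.007, -0.006, -0.0]
```

C measures about 0.36, like A. The two groups are clear (0.36 against 0.7+), so A and C are worn and go to the basket.

Request:
arm_command:
  plan:
    - [[0, 0, -4, 0, 0, 0], [0, 0, -8, 0, 0, 0], [0, 0, -10, 0, 0, 0], [0, 0, -10, 0, 0, 0], [0, 0, -10, 0, 0, 0], [0, 0, -10, 0, 0, 0]]

```text
t: 26.53
tool_pos: [0.4348, 0.1684, 0.2827]
tool_rot: [-2.483, -1.923, 0.003]
contact_force: [-0.6, 0.2, -1.7]
opening: 0.0347
grip_force: 61.7
```

```bash
python3 go.py 440 375 285 0
```

```text
t 26.53 tcp [434.8 168.4 282.7] yaw -14.5 F [-0.61  0.24 -1.67] open 34.7 grip 61.7 q [ 0.21 -0.23  2.09  0.    1.29  0.46]
[20.14, -4.67, -0.24] [-0.002, 0.001, -0.253]
```

Request:
arm_command:
  plan:
    - [[4, -1, -0.3, 0, 0, -0.253], [8, -2, -0.3, 0, 0, -0.253], [12, -3, -0.3, 0, 0, -0.253], [16, -4, -0.3, 0, 0, -0.253], [20.1, -4.7, -0.3, 0, 0, -0.253], [20.1, -4.7, -0.3, 0, 0, -0.253], [20.1, -4.7, 3, 0, 0, -0.253], [20.1, -4.7, 6, 0, 0, -0.253], [20.1, -4.7, 8, 0, 0, -0.253], [20.1, -4.7, 8.6, 0, 0, -0.253], [20.1, -4.7, 8.6, 0, 0, -0.253], [20.1, -4.7, 8.6, 0, 0, -0.253]]

```text
t: 27.53
tool_pos: [0.4397, 0.3742, 0.1963]
tool_rot: [-2.221, -2.221, 0.005]
contact_force: [0.2, -0.0, -0.5]
opening: 0.0348
grip_force: 62.1
```

```bash
python3 go.py 440 375 193 0
```

```text
t 27.53 tcp [439.7 374.2 196.3] yaw -0.0 F [ 0.15 -0.01 -0.47] open 34.8 grip 62.1 q [ 0.58  0.16  1.87 -0.    1.11  0.58]
[0.08, 0.03, 0.33] [-0.003, 0.002, -0.0]
```

Near the floor, so release.

Request:
arm_command:
  plan:
    - [[0, 0, 0, 0, 0, 0], [0, 0, 0, 0, 0, 0], [0, 0, 0, 0, 0, 0], [0, 0, 0, 0, 0, 0], [0, 0, -4, 0, 0, 0], [0, 0, -8, 0, 0, 0], [0, 0, -9, 0, 0, 0], [0, 0, -9, 0, 0, 0], [0, 0, -9, 0, 0, 0]]
  gripper: -0.4

```text
t: 28.28
tool_pos: [0.4406, 0.375, 0.2894]
tool_rot: [2.221, 2.221, 0.004]
contact_force: [-0.3, -1.7, 0.4]
opening: 0.0594
grip_force: 0.0
```

```bash
python3 go.py 676 179 250 -14.5; python3 - <<'E'
from h import *
for n in('top','scene'):
    for b in blocks(n):
        if .2<b[1][0]/1000<.9 and abs(b[1][1])<500:print(n,*b)
E
```

```text
t 28.28 tcp [440.6 375.  289.4] yaw -0.0 F [-0.34 -1.7   0.41] open 59.4 grip 0.0 q [ 0.58  0.04  1.82 -0.    1.27  0.58]
[-19.6, 23.54, 3.97] [0.002, -0.002, 0.253]
top [264. 163.] [676.5 176.3] [36.2 80.4] 75.6 32.9 387
top [428. 192.] [ 595.  -258.4] [35.3 78.6] 90.7 37.7 410
top [432. 244.] [ 456.2 -261. ] [34.8 80.1] 91.9 37.3 416
top [187. 252.] [441.7 370.6] [33.3 79. ] 90.1 37.3 417
scene [322. 118.] [ 456.9 -261.4] [34.8 67.4] 92.8 39.3 219
scene [278. 135.] [ 595.5 -257.7] [34.1 71.6] 90.8 39.5 244
scene [336. 275.] [676.4 182.4] [36.2 80.3] 75.5 34.7 583
scene [483. 296.] [443.3 375.7] [36.6 79.9] 89.8 38.9 706
```

Request:
arm_command:
  plan:
    - [[-2.6, 3.1, 0, 0, 0, 0.253], [-5.2, 6.2, 0, 0, 0, 0.253], [-7.8, 9.3, 0, 0, 0, 0.253], [-10.4, 12.4, 0, 0, 0, 0.253], [-13, 15.5, 1, 0, 0, 0.253], [-15.6, 18.6, 2, 0, 0, 0.253], [-19.6, 23.5, 4, 0, 0, 0.253], [-19.6, 23.5, 4, 0, 0, 0.253], [-19.6, 23.5, 4, 0, 0, 0.253], [-19.6, 23.5, 4, 0, 0, 0.253], [-19.6, 23.5, 4, 0, 0, 0.253]]
  gripper: -1

```text
t: 29.3
tool_pos: [0.6744, 0.1791, 0.2463]
tool_rot: [-2.482, -1.922, 0.004]
contact_force: [-0.6, -0.3, 0.4]
opening: 0.0855
grip_force: 0.0
```

```bash
python3 go.py 676 179 186 -14.5
```

```text
t 29.3 tcp [674.4 179.1 246.3] yaw -14.5 F [-0.58 -0.25  0.44] open 85.5 grip 0.0 q [0.15 0.35 1.54 0.   1.25 0.41]
[0.04, 0.17, 6.02] [-0.003, 0.001, 0.0]
```

Request:
arm_command:
  plan:
    - [[0, 0.2, 3, 0, 0, 0], [0, 0.2, 6.1, 0, 0, 0], [0, 0.2, 6.1, 0, 0, 0], [0, 0.2, 6.1, 0, 0, 0]]

```text
t: 29.63
tool_pos: [0.6751, 0.1793, 0.1847]
tool_rot: [-2.48, -1.924, 0.008]
contact_force: [-0.3, 0.1, -0.1]
opening: 0.0853
grip_force: 0.0
```

Request:
arm_command:
  plan:
    - [[0, 0, 0, 0, 0, 0], [0, 0, 0, 0, 0, 0], [0, 0, 0, 0, 0, 0], [0, 0, 0, 0, 0, 0], [0, 0, 0, 0, 0, 0], [0, 0, 0, 0, 0, 0], [0, 0, 0, 0, 0, 0]]
  gripper: 1

```text
t: 30.22
tool_pos: [0.6782, 0.1785, 0.1894]
tool_rot: [2.483, 1.922, 0.005]
contact_force: [0.2, -0.5, 6.4]
opening: 0.0349
grip_force: 62.6
```

Request:
arm_command:
  plan:
    - [[-0.8, 0, 0, 0, 0, 0], [-1.6, 0, 0, 0, 0, 0], [-2.4, 0, 0, 0, 0, 0]]

```text
t: 30.47
tool_pos: [0.6722, 0.1554, 0.1894]
tool_rot: [2.483, 1.923, 0.007]
contact_force: [-0.4, 2.1, 5.7]
opening: 0.0348
grip_force: 62.7
```

Request:
arm_command:
  plan:
    - [[0, 0, -4, 0, 0, 0], [0, 0, -8, 0, 0, 0], [0, 0, -10, 0, 0, 0], [0, 0, -10, 0, 0, 0], [0, 0, -10, 0, 0, 0], [0, 0, -10, 0, 0, 0]]

```text
t: 30.97
tool_pos: [0.6705, 0.1549, 0.285]
tool_rot: [-2.483, -1.922, 0.004]
contact_force: [0.3, 0.2, -1.1]
opening: 0.0346
grip_force: 61.9
```

```bash
python3 go.py 540 375 285 0
```

```text
t 30.97 tcp [670.5 154.9 285. ] yaw -14.5 F [ 0.34  0.22 -1.14] open 34.6 grip 61.9 q [ 0.12  0.29  1.55 -0.    1.3   0.37]
[18.05, -18.14, 0.04] [-0.003, 0.001, -0.253]
```

Request:
arm_command:
  plan:
    - [[2.8, -2.8, 0, 0, 0, -0.253], [5.6, -5.6, 0, 0, 0, -0.253], [8.4, -8.4, 0, 0, 0, -0.253], [11.2, -11.2, 0, 0, 0, -0.253], [14, -14, 0, 0, 0, -0.253], [16.5, -16.5, 0, 0, 0, -0.253], [18, -18.1, 0, 0, 0, -0.253], [18, -18.1, 0, 0, 0, -0.253], [18, -18.1, 3, 0, 0, -0.253], [18, -18.1, 6, 0, 0, -0.253], [18, -18.1, 8, 0, 0, -0.253], [18, -18.1, 8, 0, 0, -0.253]]

```text
t: 31.97
tool_pos: [0.538, 0.3723, 0.1981]
tool_rot: [-2.219, -2.218, 0.023]
contact_force: [-0.3, 0.1, -2.4]
opening: 0.0346
grip_force: 61.7
```

Request:
arm_command:
  plan:
    - [[0, 0, 0.5, 0, 0, 0], [0, 0, 0.8, 0, 0, 0], [0, 0, 0.8, 0, 0, 0]]

```text
t: 32.22
tool_pos: [0.5415, 0.3745, 0.1996]
tool_rot: [2.222, 2.221, 0.001]
contact_force: [-0.1, -0.8, -1.5]
opening: 0.0349
grip_force: 61.7
```

```bash
python3 go.py 540 375 195 0
```

```text
t 32.22 tcp [541.5 374.5 199.6] yaw -0.0 F [-0.11 -0.81 -1.54] open 34.9 grip 61.7 q [ 0.49  0.33  1.67 -0.    1.15  0.49]
[0.05, -0.16, 0.46] [0.001, -0.0, -0.0]
```

Request:
arm_command:
  plan:
    - [[0, 0, 0.4, 0, 0, 0], [0, 0, 0.4, 0, 0, 0], [0, 0, 0.4, 0, 0, 0]]

```text
t: 32.47
tool_pos: [0.5413, 0.3747, 0.1959]
tool_rot: [2.221, 2.221, 0.002]
contact_force: [-0.2, -0.5, -1.7]
opening: 0.0348
grip_force: 61.7
```

Request:
arm_command:
  plan:
    - [[0, 0, 0, 0, 0, 0], [0, 0, 0, 0, 0, 0], [0, 0, 0, 0, 0, 0], [0, 0, 0, 0, 0, 0], [0, 0, -4, 0, 0, 0], [0, 0, -8, 0, 0, 0], [0, 0, -12, 0, 0, 0], [0, 0, -15, 0, 0, 0], [0, 0, -15, 0, 0, 0], [0, 0, -15, 0, 0, 0]]
  gripper: -0.4

```text
t: 33.3
tool_pos: [0.5417, 0.3751, 0.3491]
tool_rot: [2.22, 2.22, 0.01]
contact_force: [0.6, 0.1, -0.1]
opening: 0.0597
grip_force: 0.0
```

```bash
python3 - <<'E'
from h import *
im,P=cloud('top');cv2.imwrite('pics/t5.png',im)
for b in blocks('top',im,P):
    if .2<b[1][0]/1000<.9 and abs(b[1][1])<500:print(*b)
for n in('top','scene'):
    im,P=cloud(n)
    h=cv2.cvtColor(im,cv2.COLOR_BGR2HSV)
    m=(abs(h[...,0].astype(int)-86)<10)&(h[...,1]>110)&np.isfinite(P[...,0])&(P[...,0]<.68)&(P[...,0]>.38)&(P[...,1]<-.2)&(P[...,2]>.06)&(P[...,2]<.26)
    Q=P[m]; print(n,len(Q),np.percentile(Q,[1,50,99],axis=0).round(3).tolist())
    B=Q[(Q[:,2]<.2)]; c=B.mean(0); w=np.linalg.svd(B-c,full_matrices=0)[2]; print('c',c,'n',w[2])
E
python3 go.py 525 -150 345 0
```

```text
[428. 192.] [ 594.9 -258.9] [35.8 80.2] 89.9 37.5 410
[189. 213.] [541.5 371.3] [32.3 76.4] 90.2 37.4 390
[432. 244.] [ 456.1 -260.6] [34.8 78.1] 92.1 37.5 416
[187. 252.] [441.7 369.7] [33.4 77.7] 90.2 37.7 413
top 3657 [[0.415, -0.366, 0.078], [0.523, -0.351, 0.158], [0.64, -0.337, 0.231]]
c [ 0.52438029 -0.34909766  0.14208529] n [ 0.03239074 -0.98337768 -0.17865941]
scene 1197 [[0.417, -0.363, 0.078], [0.47, -0.346, 0.135], [0.574, -0.333, 0.232]]
c [ 0.47285845 -0.34528353  0.12879511] n [ 0.0301423  -0.98619737 -0.16280722]
t 33.45 tcp [540.6 374.4 343. ] yaw -0.0 F [-0.03  0.86 -0.02] open 59.5 grip 0.0 q [ 0.49  0.17  1.59 -0.    1.38  0.49]
[-52.44, -1.55, -0.11] [-0.003, 0.002, -0.0]
```

View pics/t5.png

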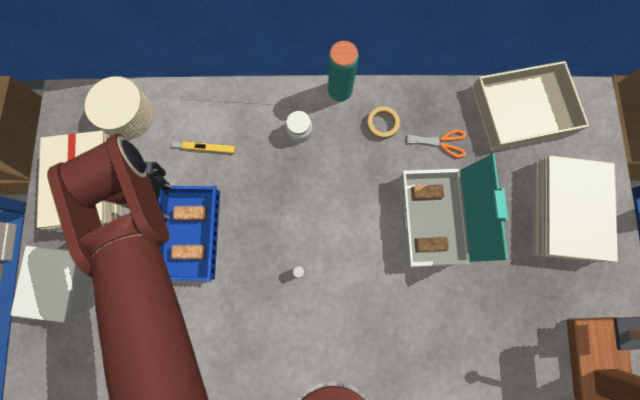

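The top view shows A and C in the basket (189,213), (187,252), and B and D in the box (428,192), (432,244), with the bystanders in place. The lid leans about 10° past upright; next I go behind it with the fingers shut.

Request:
arm_command:
  plan:
    - [[0, 0, -4, 0, 0, 0], [-4, 0, -8, 0, 0, 0], [-8, 0, -10.5, 0, 0, 0], [-12, 0, -10.5, 0, 0, 0], [-16, 0, -10.5, 0, 0, 0], [-20, 0, -10.5, 0, 0, 0], [-24, 0, -10.5, 0, 0, 0], [-28, 0, -10.5, 0, 0, 0], [-32, -0.5, -10.5, 0, 0, 0], [-36, -0.5, -10.5, 0, 0, 0], [-40, -1, -10.5, 0, 0, 0], [-40, -1, -10.5, 0, 0, 0]]
  gripper: 1

```text
t: 34.45
tool_pos: [0.5304, -0.0304, 0.4477]
tool_rot: [-2.228, -2.213, 0.007]
contact_force: [-0.6, 0.1, 0.7]
opening: -0.0
grip_force: 0.0
```

```bash
python3 go.py 529 -397 450 2
```

```text
t 34.45 tcp [530.4 -30.4 447.7] yaw -0.4 F [-0.57  0.07  0.65] open -0.0 grip 0.0 q [-0.2  -0.19  1.78 -0.    1.56 -0.19]
[-36.67, 0.11, -0.16] [-0.004, 0.002, -0.042]
```

Request:
arm_command:
  plan:
    - [[-4, 0, -0.2, 0, 0, -0.042], [-8, 0, -0.2, 0, 0, -0.042], [-12, 0, -0.2, 0, 0, -0.042], [-16, 0, -0.2, 0, 0, -0.042], [-20, 0.1, -0.2, 0, 0, -0.042], [-24, 0.1, -0.2, 0, 0, -0.042], [-28, 0.1, -0.2, 0, 0, -0.042], [-32, 0.1, -0.2, 0, 0, -0.042], [-36.7, 0.1, -0.2, 0, 0, -0.042], [-36.7, 0.1, -0.2, 0, 0, -0.042], [-36.7, 0.1, -0.2, 0, 0, -0.042], [-36.7, 0.1, -0.2, 0, 0, -0.042]]

```text
t: 35.45
tool_pos: [0.5323, -0.392, 0.45]
tool_rot: [-2.172, -2.265, -0.001]
contact_force: [0.3, 0.1, -0.5]
opening: -0.0003
grip_force: 0.0
```

```bash
python3 go.py 529 -397 362 2
```

```text
t 35.45 tcp [ 532.3 -392.   450. ] yaw 2.4 F [ 0.26  0.13 -0.52] open -0.3 grip 0.0 q [-0.75  0.12  1.47  0.    1.56 -0.79]
[-0.52, -0.33, 8.8] [-0.002, -0.003, 0.007]
```

Request:
arm_command:
  plan:
    - [[-0.5, -0.3, 4, 0, 0, 0], [-0.5, -0.3, 8, 0, 0, 0], [-0.5, -0.3, 8.8, 0, 0, 0], [-0.5, -0.3, 8.8, 0, 0, 0], [-0.5, -0.3, 8.8, 0, 0, 0]]

```text
t: 35.87
tool_pos: [0.5298, -0.3963, 0.3647]
tool_rot: [-2.172, -2.269, -0.0]
contact_force: [-0.0, 0.0, -0.2]
opening: 0.0001
grip_force: 0.0
```

Request:
arm_command:
  plan:
    - [[0.8, 0, 0, 0, 0, 0], [1.6, 0, 0, 0, 0, 0], [2.4, 0, 0, 0, 0, 0], [3.2, 0, 0, 0, 0, 0], [4.0, 0, 0, 0, 0, 0], [4.7, 0, 0.2, 0, 0, 0]]

```text
t: 36.37
tool_pos: [0.5276, -0.3501, 0.3658]
tool_rot: [2.17, 2.264, -0.001]
contact_force: [-2.7, -2.0, 14.8]
opening: -0.0003
grip_force: 1.8
```

```bash
python3 go.py 527 -311 354 2 526 -275 336 2  525 -248 306 2 525 -235 279 2
```

```text
t 36.37 tcp [ 527.6 -350.1  365.8] yaw 2.4 F [-2.66 -2.05 14.79] open -0.3 grip 1.8 q [-0.7   0.1   1.63 -0.    1.41 -0.75]
[3.92, 0.1, 1.17] [0.003, 0.004, 0.007]
[7.53, 0.14, 2.95] [0.003, 0.004, 0.007]
[10.24, 0.15, 5.94] [0.003, 0.004, 0.007]
[11.55, 0.2, 8.63] [0.003, 0.004, 0.007]
```

```bash
python3 - <<'E'
from h import *
im,P=cloud('scene');cv2.imwrite('pics/s6.png',cv2.resize(im[0:200,180:440],None,fx=3,fy=3))
E
```

```text
(no output)
```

View pics/s6.png

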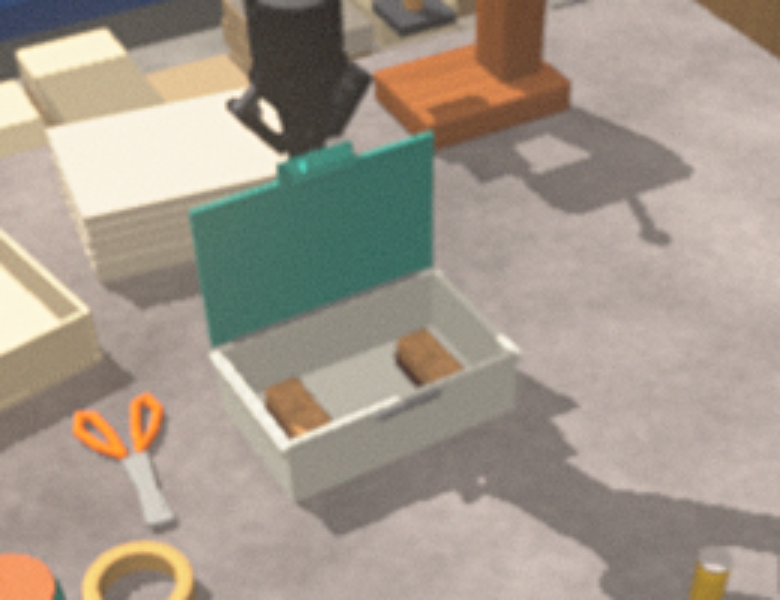

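The fingers are behind the lid, which is now upright (flange at crop (317,163)). Continue sweeping along the arc.

Request:
arm_command:
  plan:
    - [[0.8, 0, -0.3, 0, 0, 0], [1.6, 0, -0.3, 0, 0, 0], [2.4, 0, 0, 0, 0, 0], [3.2, 0, 0.4, 0, 0, 0], [4, 0, 0.8, 0, 0, 0]]

```text
t: 36.83
tool_pos: [0.5255, -0.3094, 0.3534]
tool_rot: [-2.174, -2.267, -0.0]
contact_force: [-0.2, -1.2, 1.1]
opening: 0.0002
grip_force: 0.7
```

```bash
python3 go.py 526 -275 336 2  525 -248 306 2 525 -235 279 2
```

```text
t 36.83 tcp [ 525.5 -309.4  353.4] yaw 2.4 F [-0.15 -1.2   1.09] open 0.2 grip 0.7 q [-0.65  0.05  1.7   0.    1.39 -0.7 ]
[3.44, 0.2, 1.74] [-0.001, -0.001, 0.007]
[6.14, 0.22, 4.74] [-0.001, -0.001, 0.007]
[7.44, 0.27, 7.44] [-0.001, -0.001, 0.007]
```

Request:
arm_command:
  plan:
    - [[0.9, 0, 0.4, 0, 0, 0], [1.8, 0, 0.8, 0, 0, 0], [2.6, 0, 1.2, 0, 0, 0], [3.4, 0, 1.7, 0, 0, 0], [4.2, 0, 2.5, 0, 0, 0], [4.9, 0, 3.3, 0, 0, 0], [5.5, 0, 4, 0, 0, 0], [6.1, 0, 4.7, 0, 0, 0], [6.5, 0, 5.5, 0, 0, 0], [6.5, 0, 5.5, 0, 0, 0]]

```text
t: 37.67
tool_pos: [0.5222, -0.2444, 0.2965]
tool_rot: [-2.171, -2.265, 0.001]
contact_force: [-0.5, -0.5, -0.8]
opening: 0.0
grip_force: 0.0
```

```bash
python3 - <<'E'
from h import *
for n in('top','scene'):
    im,P=cloud(n)
    h=cv2.cvtColor(im,cv2.COLOR_BGR2HSV)
    m=(abs(h[...,0].astype(int)-86)<10)&(h[...,1]>110)&np.isfinite(P[...,0])&(P[...,0]<.68)&(P[...,0]>.38)&(P[...,1]<-.1)&(P[...,2]>.06)&(P[...,2]<.26)
    Q=P[m]; print(n,len(Q),np.percentile(Q,[1,50,99],axis=0).round(3).tolist())
    c=Q.mean(0); w=np.linalg.svd(Q-c,full_matrices=0)[2]; print('c',c,'n',w[2])
E
python3 go.py 525 -235 279 2
```

```text
top 1252 [[0.495, -0.331, 0.079], [0.573, -0.222, 0.128], [0.64, -0.185, 0.172]]
c [ 0.57185306 -0.22666349  0.12607411] n [-0.00685288 -0.40289927  0.91521867]
scene 1461 [[0.416, -0.325, 0.082], [0.537, -0.24, 0.122], [0.641, -0.181, 0.144]]
c [ 0.53431524 -0.24501797  0.11796811] n [ 0.01325374 -0.37911411  0.92525501]
t 37.77 tcp [ 522.7 -245.3  298.2] yaw 2.4 F [ 0.27  0.04 -0.15] open -0.0 grip 0.0 q [-0.57  0.03  1.82 -0.    1.29 -0.61]
[1.02, 0.28, 1.92] [-0.001, -0.001, 0.007]
```

The lid is at about 23°. Lift the fingers slightly, shift to the free edge, and press down.

Request:
arm_command:
  plan:
    - [[0, 0, -1.8, 0, 0, 0], [2, 0.1, -1.8, 0, 0, 0], [4.2, 0.2, -1.5, 0, 0, 0], [4.5, 0.2, 0, 0, 0, 0], [4.8, 0.2, 1, 0, 0, 0], [5.0, 0.2, 2, 0, 0, 0], [5.0, 0.2, 3, 0, 0, 0], [5.0, 0.2, 3, 0, 0, 0]]

```text
t: 38.43
tool_pos: [0.5219, -0.1955, 0.2662]
tool_rot: [-2.172, -2.264, 0.002]
contact_force: [-0.5, 0.0, -0.4]
opening: 0.0003
grip_force: 0.0
```

```bash
python3 go.py 523 -194 252 2
```

```text
t 38.43 tcp [ 521.9 -195.5  266.2] yaw 2.4 F [-0.54  0.01 -0.36] open 0.3 grip 0.0 q [-0.49  0.02  1.89 -0.    1.24 -0.53]
[0.15, 0.12, 1.42] [-0.004, -0.002, 0.007]
```

Request:
arm_command:
  plan:
    - [[0.1, 0.1, 0.2, 0, 0, 0], [0.1, 0.1, 0.4, 0, 0, 0], [0.1, 0.1, 0.6, 0, 0, 0], [0.1, 0.1, 0.8, 0, 0, 0], [0.1, 0.1, 1.0, 0, 0, 0], [0.1, 0.1, 1.0, 0, 0, 0]]

```text
t: 38.93
tool_pos: [0.5242, -0.1947, 0.261]
tool_rot: [2.174, 2.267, 0.001]
contact_force: [-2.6, 2.1, 7.1]
opening: 0.0002
grip_force: 3.5
```

Request:
arm_command:
  plan:
    - [[0, 0, 0.2, 0, 0, 0], [0, 0, 0.4, 0, 0, 0], [0, 0, 0.5, 0, 0, 0], [0, 0, 0.5, 0, 0, 0]]

```text
t: 39.27
tool_pos: [0.524, -0.1944, 0.2549]
tool_rot: [2.174, 2.267, 0.002]
contact_force: [-0.8, 2.1, 3.6]
opening: 0.0
grip_force: 1.4
```

Request:
arm_command:
  plan:
    - [[0, 0, 0.1, 0, 0, 0], [0, 0, 0.2, 0, 0, 0], [0, 0, 0.3, 0, 0, 0], [0, 0, 0.3, 0, 0, 0]]

```text
t: 39.6
tool_pos: [0.5236, -0.1946, 0.2505]
tool_rot: [-2.174, -2.267, 0.001]
contact_force: [-1.0, -0.1, -0.6]
opening: 0.0005
grip_force: 0.0
```

Request:
arm_command:
  plan:
    - [[0, 0, 0.2, 0, 0, 0], [0, 0, 0.4, 0, 0, 0], [0, 0, 0.4, 0, 0, 0]]

```text
t: 39.85
tool_pos: [0.5241, -0.1948, 0.2496]
tool_rot: [-2.174, -2.267, 0.001]
contact_force: [-6.6, 3.3, 14.9]
opening: 0.0003
grip_force: 7.5
```

Request:
arm_command:
  plan:
    - [[0, 0, 0.15, 0, 0, 0], [0, 0, 0.15, 0, 0, 0]]

```text
t: 40.02
tool_pos: [0.5243, -0.1948, 0.2494]
tool_rot: [-2.173, -2.267, 0.001]
contact_force: [-10.7, 5.0, 21.6]
opening: -0.0004
grip_force: 10.8
```

Firm stop, shut. Retreat and check.

Request:
arm_command:
  plan:
    - [[0, 0, -3, 0, 0, 0], [0, 0, -7, 0, 0, 0], [4, 0, -11, 0, 0, 0], [8, 0, -14, 0, 0, 0], [12, 0, -15, 0, 0, 0], [16, 0, -15, 0, 0, 0], [20, 0, -15, 0, 0, 0], [24, 0, -15, 0, 0, 0], [28, 0, -15, 0, 0, 0], [28, 0, -15, 0, 0, 0]]

```text
t: 40.85
tool_pos: [0.5111, 0.0892, 0.3955]
tool_rot: [-2.169, -2.271, -0.002]
contact_force: [0.5, -0.0, -0.6]
opening: 0.0006
grip_force: 0.0
```

```bash
python3 - <<'E'
from h import *
im,P=cloud('scene');cv2.imwrite('pics/s7.png',im)
im,P=cloud('top')
h=cv2.cvtColor(im,cv2.COLOR_BGR2HSV)
m=(abs(h[...,0].astype(int)-86)<10)&(h[...,1]>110)&np.isfinite(P[...,0])&(P[...,0]<.7)&(P[...,0]>.38)&(P[...,1]<-.1)&(P[...,2]>.04)&(P[...,2]<.26)
Q=P[m];Q=Q[Q[:,2]>.07];A=np.c_[Q[:,:2],np.ones(len(Q))];print(len(Q),np.linalg.lstsq(A,Q[:,2],rcond=None)[0],Q[:,2].min(),Q[:,2].max())
for b in blocks('top',im,P):
    if .2<b[1][0]/1000<.9 and abs(b[1][1])<500:print(*b)
E
```

```text
5273 [ 0.00195639 -0.00088403  0.07479496] 0.07022429963165999 0.08243476602760713
[189. 213.] [541.3 371. ] [32.3 77.3] 89.5 37.4 384
[187. 252.] [441.7 370.6] [33.3 77.9] 90.1 37.7 402
```

View pics/s7.png

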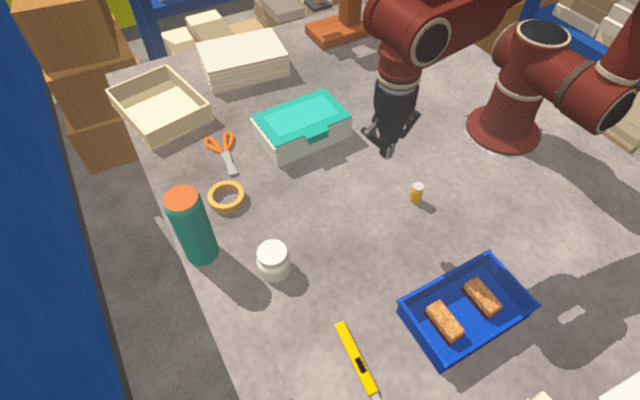

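The lid is flat shut at (300,122) with a slope of about 0, two blocks are in the basket, and the bystanders haven't moved.

```bash
python3 -c "
from station import *
print(finish_job())"
```

```text
the job is handed in; nothing more can be done
None
```

Job handed in at about 41 s with the lid pressed flat: of the four blocks present, the two gritty ones (drag ratio about 0.7–0.77) are in the white box and two are in the blue basket as worn, although those two measured about 0.36, above the stated 0.15–0.25, so I sorted them by the clear gap to the gritty pair.

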